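# Slide the culture tray across the gap onto the dark deck

## Task

Slide the blue tray that holds the petri dish off the white deck, across the gap and onto the dark deck, until all of the tray stands on the dark deck, square to it. Keep it flat on the decks all the way: do not lift it and do not let it tip or sag into the gap. The dish stays in its tray, and the tray with the two vials stays where it is.

Things in the scene. Friction and masses are not known exactly. Their poses are not given: they have to be found in the camera images.
- tray_dish: open blue tray with a petri dish in it, 106 (its x) x 140 (its y) x 25 mm high, walls and floor 4 mm, 0.2 to 0.33 kg, vertical walls; origin at the centre of its underside, z up. Starts on the white deck, its y axis within 3 degrees of the decks' y. Its twin with vials stands beside it on that deck, about 132 mm off along the decks' x; either may be nearer the robot
- dish: covered glass petri dish, about 89 mm across, 18 mm high, 35 g, lying loose in the tray; origin at the centre of its underside
- tray_vials: the twin blue tray, same sizes, with two vials 50 mm high standing loose in it; origin at the centre of its underside. To be left alone
- deck_dark: goal: fixed dark grey deck, green side strips; flat top 270 (its x) x 210 (its y) mm, 40 mm above the bench; origin at its centre at bench level. The fixed white deck (trays start there) has the same plan size and yaw and stands along its y axis, on its +y or -y side, across an open gap of 35 to 45 mm; its top is at 42 mm, so the tray steps down 2 mm. No rails or stops
Things that resemble listed ones, but are neither listed nor needed, are in the scene too. What is shaped like the dish but purple or red is not meant.

How it is judged:
By the outcome, as a careful person would: the job done as asked, in the order asked, and still so for the second after the job is handed in, with the robot touching nothing.
It also fails if it takes over 38 s, if anything falls off the work surface, if the arm or the gripper's body presses on something with over 40 N, if the wrist force passes 120 N, or if a joint passes its speed limit or range.

## Robot

A 6-joint arm with a two-finger parallel gripper is mounted at the origin on a cart in front of the work surface, level with it; the furniture and walls round the work are solid. World frame = base frame: x ahead of the robot, y to its left, z up, the work surface at z = 0. Lengths are in m, angles in rad, forces in N, time in s.
With the tool pointing down it reaches from about 0.275 to 0.875 m from the base axis. Payload 12.5 kg.
Tool frame: the origin (TCP) lies at the very end of the fingers, on their centre line; the grasp point (between the pads) lies 19 mm behind it; z points along the fingers, y is the line along which they close (so a half turn about z gives the same grasp; the last joint's range is limited). The gripper opens to 85 mm and grips with 20 to 120 N. Pads are 22 mm wide; open, the fingers measure 114 mm over their backs; the gripper's body (76 mm by 85 mm) begins 54 mm behind the grasp point. The pads swing forward as they close: fully open they stand 13 mm farther back than shut.
Start: joints at [1.035, 0.351, 1.652, -0, 1.139, -0.085], TCP at [0.24, 0.495, 0.231] pointing down, gripper open.
Joint ranges: [-2.75, 2.75], [-0.79, 2.1], [0.01, 2.65], [-1.57, 4.71], [0.07, 3.14], [-2.87, 2.87]. Speed limits (rad/s): [2.22, 2.22, 2.79, 3.14, 3.14, 3.14].

## Interface

Orientations are given as a 3x3 rotation matrix whose columns are the frame's x, y, z axes.
In Python, from bench import manip gives the robot as it stands. Calls block until the motion is done:
- manip.move_ptp(position, orientation): joint-space move of the TCP to a pose.
- manip.move_l(position, attitude=None, max_speed=0.15): straight line of the TCP; attitude=None keeps the orientation; max_speed is the mean speed in m/s.
- manip.move_j(angles): joint-space move.
- manip.set_gripper(opening, effort=None): opening from 0.0 (shut) to 1.0 (fully open); effort is the grip in N (None keeps the last); returns when the fingers have stopped.
- manip.dwell(seconds).
- manip.inverse_kinematics(position, orientation): joint angles nearest the present ones, or None.
- manip.grab_frame(name): name is "scene" or "top"; returns (picture, depth): 384x512x3 uint8, red, green, blue; 384x512 float32, m along the optical axis (not along the pixel's ray), 0 where there is no reading.
- manip.get_calibration(name): a dict with "camera_matrix" (3x3 intrinsics, pixels), "k1" (the pictures are not rectified: a ray, as slopes to the right and down, at radius r is drawn at 1 + k1 r^2 times it, then the intrinsics apply), "R" (3x3) and "t" (3): a world point X has camera coordinates R X + t. Camera axes: x right, y down, z forward; pixel columns grow to the right and rows downward; lengths in m; the calibration is good to about 2 mm. A picture is of the moment at which its call begins. get_calibration takes no time and is no camera call.
A pose or a line that the arm cannot do raises manip.Unreachable and nothing moves.
- manip.sign_off(): hands the job in; it is judged then, once.
Trained networks look in the newest picture that a camera, given by its name, has taken for a name from the list of things; names that differ only in an ending like _2 or _b are one class to them, and where a whole thing is asked for, a point or a joint stands for the part that bears it (a point fixed in the world has none). Each returns a list of dicts, best first, with "confidence" (0 to 1); they miss things now and then, are a little off and sometimes report something else, mostly with a low value. They report only what shows in the picture. A call takes as long as a camera call. They do not tell look-alikes from the thing itself.
- manip.look_for(camera, name): "at" ([x, y, z] in m, in world coordinates, good to about 4 mm: the middle of the surface that is visible of it).
Readings, each from a call of its own:
- manip.current_time(): time.
- manip.current_qpos(): joint angles.
- manip.current_joint_vel(): joint speeds.
- manip.current_joint_torque(): joint torques, N m.
- manip.current_ee_pos(): TCP position.
- manip.current_tcp_rot(): TCP orientation.
- manip.current_force(): force on the tool from outside, world axes, zero at the start.
- manip.current_ft_torque(): the same for the moment, N m.
- manip.current_grip_width(): opening from 0.0 (shut) to 1.0 (fully open).
- manip.current_grip_force(): force on a finger pad.
Only numpy, scipy, OpenCV 4.12 (cv2) and the standard library are available. Lean on these libraries where they do the work, as an engineer would, in place of code of your own. Each camera call takes 0.05 s, during which the arm holds its last target. There are 200 camera calls.

## Working session

There is one attempt and no reset: what is moved stays moved. The work goes in short steps, each a Python script; the robot and the scene stay as the last script left them, time stands still between calls to the robot, and variables do not carry over. Pictures are saved under pics/ and viewed, at most 10 in all, crops included, and the job is handed in when it is done.

```bash
mkdir -p pics
cat > h.py <<'E'
import numpy as np, cv2
from bench import manip
def cloud(cam,depth):
    c=manip.get_calibration(cam);K=np.array(c["camera_matrix"]);k=c["k1"]
    R=np.array(c["R"]);t=np.array(c["t"])
    h,w=depth.shape;u,v=np.meshgrid(np.arange(w),np.arange(h))
    p=cv2.undistortPoints(np.stack([u,v],-1).reshape(-1,1,2).astype(float),K,np.array([k,0,0,0.]))[:,0]
    P=np.c_[p,np.ones(len(p))]*depth.reshape(-1,1)
    return ((P-t)@R).reshape(h,w,3)
E
python3 - <<'E'
from h import *
ims=[]
for c in("scene","top"):
    im,d=manip.grab_frame(c);np.savez(c+"0.npz",im=im,d=d)
    cv2.imwrite(f"pics/{c}0.png",cv2.resize(im[:,:,::-1],(800,600)))
    for n in("tray_dish","tray_vials","dish","deck_dark"):
        print(c,n,[(np.round(r["at"],3).tolist(),round(r["confidence"],2)) for r in manip.look_for(c,n)])
print(manip.current_time())
E
```

```text
scene tray_dish [([0.442, 0.066, 0.058], 0.59)]
scene tray_vials [([0.573, 0.084, 0.048], 0.58)]
scene dish [([0.442, 0.068, 0.063], 0.87), ([0.729, 0.193, 0.017], 0.69), ([0.343, 0.258, 0.018], 0.63)]
scene deck_dark [([0.523, -0.181, 0.037], 0.79)]
top tray_dish [([0.45, 0.093, 0.046], 0.94)]
top tray_vials [([0.582, 0.088, 0.052], 0.62)]
top dish [([0.735, 0.2, 0.016], 0.89), ([0.446, 0.079, 0.063], 0.86), ([0.343, 0.263, 0.014], 0.71)]
top deck_dark [([0.538, -0.166, 0.036], 0.56)]
0.5
```

View pics/top0.png

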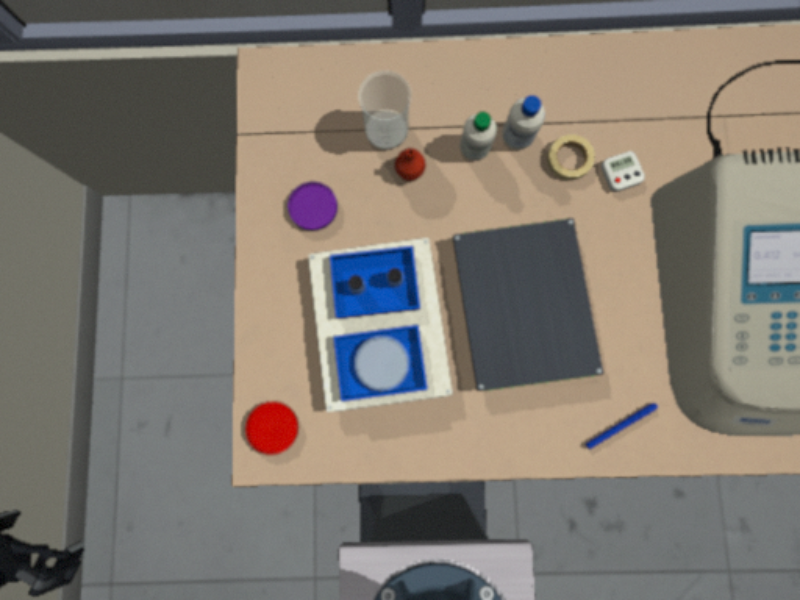

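View pics/scene0.png

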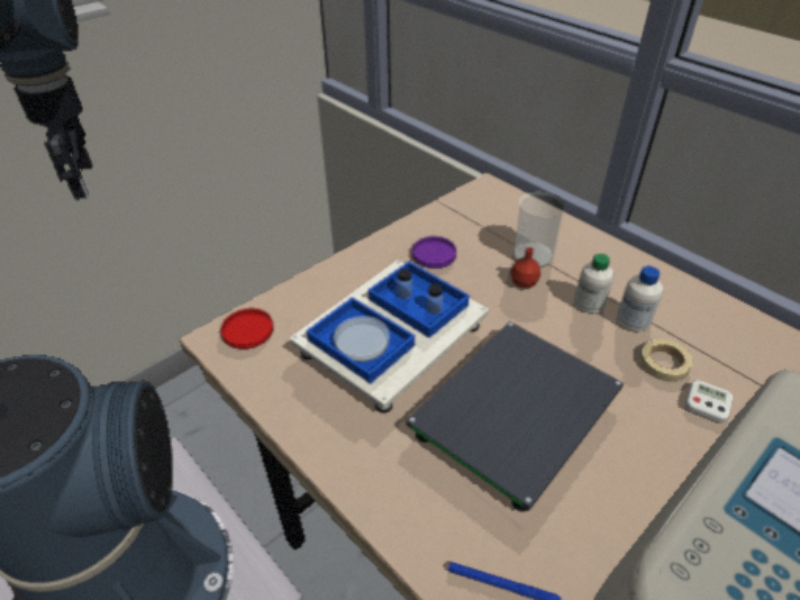

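The top view shows the white deck with the trays on the left (+y). The dish tray is near the robot at about (380,362), and the dark deck is to the right at about (528,303). The purple and red discs are decoys. My plan is to push the tray's +y wall with both fingers spread, which also squares it. I'll measure the outlines first.

Run:
```python
from h import *
for cam in("top","scene"):
    f=np.load(cam+"0.npz");P=cloud(cam,f["d"]);im=f["im"].astype(int)
    x,y,z=P[...,0],P[...,1],P[...,2];r,g,b=im[...,0],im[...,1],im[...,2]
    def rect(n,m,big=True):
        m=cv2.morphologyEx(m.astype(np.uint8),cv2.MORPH_OPEN,np.ones((2,2)))
        k,l,s,_=cv2.connectedComponentsWithStats(m)
        m=l==1+np.argmax(s[1:,4])
        q=np.c_[x[m],y[m]].astype(np.float32);R=cv2.minAreaRect(q)
        print(cam,n,m.sum(),np.round(R[0],4),np.round(R[1],4),round(R[2],2),"z",np.round(np.median(z[m]),4));return R
    box=(x>.3)&(x<.72)&(y>-.33)&(y<.25)
    rect("dark",box&(z>.03)&(z<.05)&(im.max(-1)<100)&(abs(b-r)<30))
    rect("white+trays",box&(z>.034)&(z<.085)&(y>-.05))
    blue=box&(b>r+60)&(z>.03)&(z<.075)
    rect("vialtray",blue&(x>.51))
    rect("dishtray",blue&(x<.51))
    rect("dishtray rim",blue&(x<.51)&(z>.059))
```

```text
top dark 7969 [ 0.5335 -0.1087] [0.2689 0.3318] 6.01 z 0.0391
top white+trays 7956 [0.5169 0.079 ] [0.2772 0.2134] 6.18 z 0.044
top vialtray 1962 [0.5199 0.0783] [0.2325 0.1412] 5.02 z 0.0455
top dishtray 1387 [0.4461 0.0778] [0.1064 0.1414] 6.42 z 0.0459
top dishtray rim 216 [0.4456 0.0778] [0.1053 0.1404] 6.19 z 0.0636
scene dark 8705 [ 0.3418 -0.2348] [0.7096 0.2546] 17.28 z 0.0406
scene white+trays 6095 [ 0.2975 -0.0815] [0.8631 0.3115] 36.13 z 0.0472
scene vialtray 1177 [ 0.3177 -0.1317] [0.845 0.169] 38.7 z 0.0484
scene dishtray 1086 [ 0.2438 -0.1344] [0.752  0.1674] 45.65 z 0.056
scene dishtray rim 463 [ 0.2438 -0.1344] [0.752  0.1673] 45.66 z 0.0629
```

```bash
cat >> h.py <<'E'
def rects(cam,im,d):
    P=cloud(cam,d);im=im.astype(int)
    x,y,z=P[...,0],P[...,1],P[...,2];r,g,b=im[...,0],im[...,1],im[...,2]
    box=(x>.3)&(x<.72)&(y>-.33)&(y<.25)&(d>0)
    def rect(n,m):
        k,l,s,_=cv2.connectedComponentsWithStats(cv2.erode(m.astype(np.uint8),np.ones((3,3))) if n!="tray" else m.astype(np.uint8))
        l=l==1+np.argmax(s[1:,4])
        m=m&(cv2.dilate(l.astype(np.uint8),np.ones((3,3)))>0)
        R=cv2.minAreaRect(np.c_[x[m],y[m]].astype(np.float32))
        print(cam,n,m.sum(),np.round(R[0],4),np.round(R[1],4),round(R[2],2),"z",np.round(np.median(z[m]),4))
    rect("dark",box&(abs(z-.04)<.007)&(im.max(-1)<110)&(y<-.02)&(abs(b-r)<30))
    rect("white",box&(z>.036)&(z<.075)&(y>-.045)&(im.min(-1)>110)|box&(b>r+60)&(z>.036)&(z<.08)&(y>-.045))
    rect("tray",box&(b>r+60)&(z>.03)&(z<.075)&(x+.1*(y-.078)<.508))
    rect("vialtray",box&(b>r+60)&(z>.03)&(z<.075)&(x+.1*(y-.078)>.512))
E
python3 - <<'E'
from h import *
for c in("top","scene"):
    f=np.load(c+"0.npz");rects(c,f["im"],f["d"])
E
```

```text
top dark 7971 [ 0.5431 -0.1669] [0.2684 0.2104] 6.26 z 0.0391
top white 7735 [0.5173 0.0831] [0.2711 0.2102] 6.2 z 0.0439
top tray 1389 [0.4483 0.0802] [0.1057 0.1413] 6.34 z 0.0462
top vialtray 1960 [0.5827 0.0862] [0.1049 0.1413] 4.74 z 0.0457
scene dark 8595 [ 0.5418 -0.1687] [0.2711 0.2109] 6.14 z 0.0407
scene white 5072 [0.5154 0.0813] [0.2714 0.2133] 6.36 z 0.0464
scene tray 1120 [0.4471 0.0789] [0.1082 0.1408] 6.42 z 0.0559
scene vialtray 1048 [0.5809 0.0845] [0.1074 0.142 ] 4.7 z 0.048
```

```bash
cat >> h.py <<'E'
a=np.radians(6.22);c,s=np.cos(a),np.sin(a)
C=np.array([.5425,-.1678]);ex=np.array([c,s]);ey=np.array([-s,c])
def W(u,v,z): return np.r_[C+u*ex+v*ey,z]
def best():
    Rs=[np.array([[-k*s,k*c,0],[k*c,k*s,0],[0,0,-1]]).T for k in(1,-1)]
    q0=manip.current_qpos();o=[]
    for R in Rs:
        q=manip.inverse_kinematics(W(-.0675,.344,.15),R); q2=manip.inverse_kinematics(W(-.0675,.08,.05),R)
        o.append(9 if q is None or q2 is None else max(abs(q[5]),abs(q2[5])))
    return Rs[int(np.argmin(o))],o
E
python3 - <<'E'
from h import *
R,o=best();print(o,R.round(2).tolist())
manip.set_gripper(.7)
manip.move_ptp(W(-.0675,.345,.15),R)
manip.move_l(W(-.0675,.345,.046))
f0=np.array(manip.current_force());print(f0.round(2))
for v in np.arange(.341,.315,-.004):
    manip.move_l(W(-.0675,v,.046),max_speed=.03)
    print(round(v,3),(np.array(manip.current_force())-f0).round(2))
print(manip.current_time(),manip.current_ee_pos())
for cam in("top","scene"):
    im,d=manip.grab_frame(cam);cv2.imwrite(f"pics/{cam}1.png",cv2.resize(im[60:320,120:400,::-1] if cam=="top" else im[130:330,100:400,::-1],None,fx=2.4,fy=2.4))
    rects(cam,im,d)
E
```

```text
[np.float64(0.4083214679952851), 9] [[-0.11, 0.99, 0.0], [0.99, 0.11, 0.0], [0.0, 0.0, -1.0]]
[ 0.76  0.25 -0.03]
0.341 [-0.79 -0.57  0.11]
0.337 [-1.21  0.98 -0.79]
0.333 [-0.81 -0.05 -0.27]
0.329 [-1.43  0.47  0.06]
0.325 [-0.7  -0.1  -0.29]
0.321 [-0.75 -1.1  -0.48]
0.317 [-0.51 -0.38  0.07]
5.1583 [0.44107383 0.13980971 0.0460107 ]
top dark 7942 [ 0.5431 -0.1668] [0.268  0.2101] 6.25 z 0.0391
top white 5719 [0.5175 0.0829] [0.2714 0.21  ] 6.22 z 0.0446
top tray 796 [0.453  0.0366] [0.106  0.0975] 6.65 z 0.0468
top vialtray 1960 [0.5829 0.0863] [0.1057 0.1417] 4.9 z 0.0457
scene dark 8570 [ 0.5421 -0.1685] [0.272  0.2109] 6.21 z 0.0407
scene white 5142 [0.5151 0.0809] [0.2713 0.2123] 6.46 z 0.0472
scene tray 1241 [0.4496 0.0577] [0.1086 0.1413] 6.39 z 0.0559
scene vialtray 1188 [0.5815 0.0847] [0.1083 0.1406] 4.49 z 0.0485
```

View pics/scene1.png

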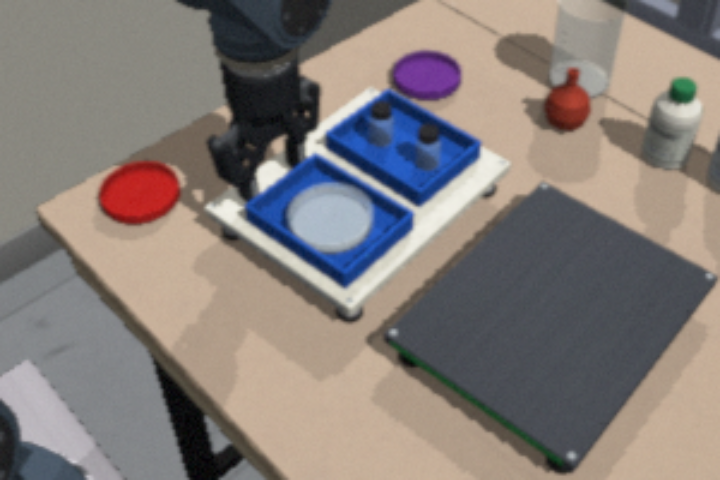

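The scene crop shows both fingers flush behind the tray's +y wall at about (285,165). The tray has moved 21 mm and is square, so I'll keep pushing.

Run:
```python
from h import *
for v in(.255,.19,.135):
    manip.move_l(W(-.0675,v,.046),max_speed=.045)
    print(v,np.round(manip.current_force(),1))
    im,d=manip.grab_frame("scene");rects("scene",im,d)
cv2.imwrite("pics/scene2.png",cv2.resize(im[130:350,100:420,::-1],None,fx=2.4,fy=2.4))
print(manip.current_time())
```

```text
0.255 [0.  0.5 0.2]
scene dark 8555 [ 0.5411 -0.1686] [0.2706 0.2115] 6.3 z 0.0407
scene white 2386 [0.519  0.0457] [0.2589 0.1712] 13.78 z 0.0574
scene tray 1357 [ 0.4562 -0.0037] [0.1081 0.1421] 6.48 z 0.0548
scene vialtray 907 [0.5821 0.0791] [0.1075 0.1295] 5.1 z 0.0479
0.19 [ 0.  -0.3  0.4]
scene dark 7321 [ 0.5419 -0.1687] [0.2726 0.2109] 6.32 z 0.0407
scene white 1736 [0.4131 0.105 ] [0.2628 0.1328] 59.37 z 0.0426
scene tray 1529 [ 0.4633 -0.0679] [0.1086 0.1418] 6.72 z 0.0531
scene vialtray 406 [0.5851 0.0378] [0.1091 0.0541] 10.1 z 0.0512
0.135 [ 0.3 -0.2 -0.4]
scene dark 6203 [ 0.5416 -0.169 ] [0.2712 0.2103] 6.15 z 0.0407
scene white 2928 [0.4973 0.0799] [0.2377 0.2095] 6.85 z 0.0427
scene tray 1652 [ 0.4696 -0.1226] [0.1094 0.1407] 6.6 z 0.0513
scene vialtray 169 [0.5396 0.1328] [0.0741 0.0347] 48.28 z 0.0579
9.9
```

View pics/scene2.png

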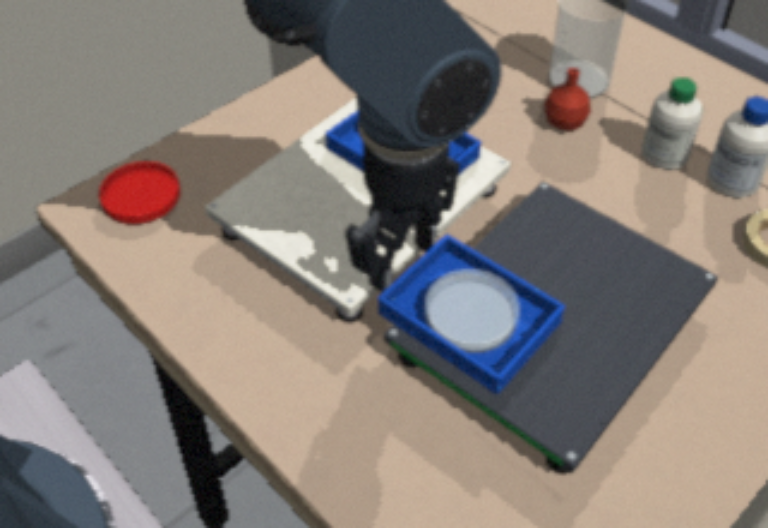

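The tray has crossed the gap flat and its u position is unchanged. I'll finish the push, back off and check.

Run:
```python
from h import *
R,_=best()
manip.move_l(W(-.0675,.08,.046),max_speed=.04)
manip.dwell(.2)
manip.move_l(W(-.0675,.10,.047),max_speed=.05)
manip.move_l(W(-.0675,.11,.22))
manip.move_ptp(W(-.10,.38,.25),R)
for cam in("top","scene"):
    im,d=manip.grab_frame(cam);rects(cam,im,d)
    cv2.imwrite(f"pics/{cam}3.png",cv2.resize(im[:,:,::-1],(800,600)))
print(manip.current_time())
```

```text
top dark 5398 [ 0.5429 -0.1669] [0.2678 0.2106] 6.2 z 0.039
top white 7843 [0.5174 0.083 ] [0.2715 0.2101] 6.1 z 0.0419
top tray 1545 [ 0.4767 -0.1802] [0.11   0.1522] 6.08 z 0.0447
top vialtray 1972 [0.5831 0.0862] [0.1055 0.1417] 5.09 z 0.0457
scene dark 5407 [ 0.5419 -0.1686] [0.2717 0.2108] 6.32 z 0.0406
scene white 5375 [0.5151 0.0815] [0.271  0.2124] 6.33 z 0.043
scene tray 1623 [ 0.4751 -0.1771] [0.1088 0.1409] 6.35 z 0.0494
scene vialtray 1032 [0.5808 0.0851] [0.107  0.1415] 4.87 z 0.0479
14.6417
```

View pics/top3.png

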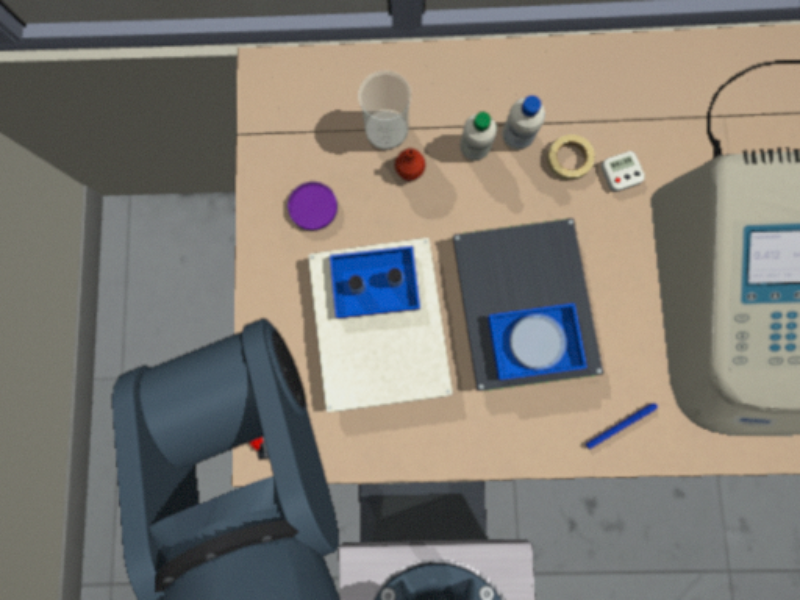

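View pics/scene3.png

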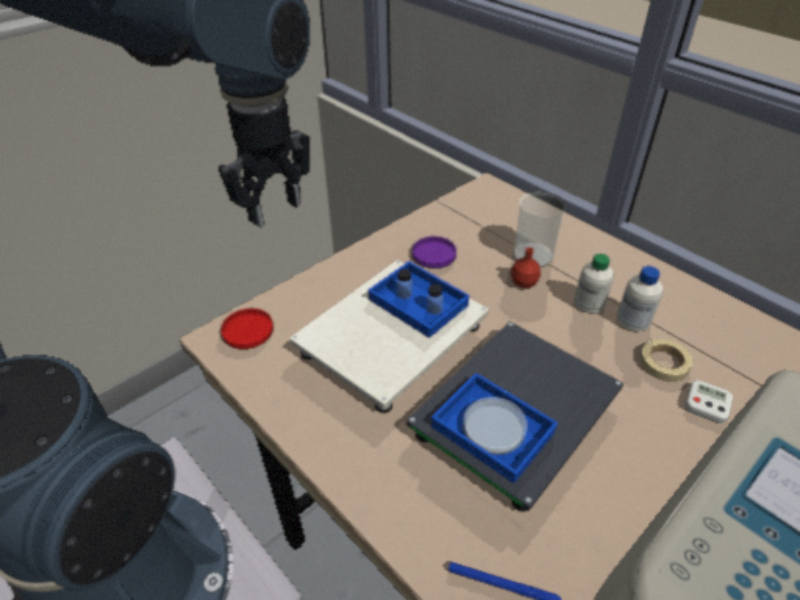

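The dish tray stands fully on the dark deck, centred at about (537,343) in the top view. It is square to the deck (6.3° against 6.3°), the dish is inside, and the vial tray hasn't moved.

```bash
python3 -c "
from bench import manip
print(manip.sign_off())"
```

```text
the job is handed in; nothing more can be done
None
```

The tray with the petri dish was slid across the gap and stands wholly on the dark deck, square to it, with the dish inside and the vial tray where it was; handed in at about 15 s.

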